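# Load a stack of pinned kiln setters with glass for firing

### The job

Load the kiln stack on the bench from the bottom up, one piece at a time and in this order: lay the red tile on the kiln shelf, seat the setter with posts over the shelf's four pins, lay the amber tile on that setter, seat the plain plate over the setter's pins, and lay the loose blue dotted tile lengthwise on top, the only level without posts in the way of its length (the two blue tiles far off to the left are not meant). Each glass tile must lie flat in the middle of its level, and the setter and the plate must each drop fully home on all four pins. Set everything down gently rather than dropping it, let go of it, and leave the teal glass, the pink jar and the small pliers where they are.

Things in the scene. Friction and masses are not known exactly. Their poses are not given: they have to be found in the camera images.
- kiln_shelf: Fixed tan slab 100 x 150 x 12 mm (x, y, z), white-washed in the middle, with four posts, 18 mm thick, 24 mm high (shoulder 36 mm above the origin), at x +-19.5, y +-44; on each a conical pin 7 mm high, 8.4 mm thick at its foot, 2.8 at its tip. Glass lies on the slab, 12 mm above the origin; 70 mm clear between posts along y. Origin: centre of underside, z up.
- post_setter: Loose buff plate 62 x 110 x 8 mm (x, y, z), 160 g, with four posts and pins of the same size and places as the kiln shelf's. Under each post a socket 12 mm wide, 8 deep takes a pin from below. Origin: centre of underside; deck at 8 mm, post shoulders at 32 mm. Grip the long edges at mid-length, closing along x (62 mm). Seated on the shelf: 36 mm above its origin, y axes parallel, either way round.
- top_plate: Loose plain buff plate without posts, white-washed in the middle, 62 x 110 x 8 mm (x, y, z), 110 g, with four through holes 12 mm wide at x +-19.5, y +-44 for the pins below. Origin: centre of underside; upper face at 8 mm. Grip the long edges at mid-length, closing along x (62 mm). Seated on the setter with posts: 32 mm above its origin, y axes parallel, either way round.
- red_tile: Loose red square of fused glass with slightly wavy edges, 52 x 52 mm (x, y), solid 6 mm thick, 26 g. Origin: centre of its underside, z up. Grip by two facing edges with the fingertips just above the surface it lies on.
- amber_tile: Loose amber-orange square of fused glass, 47 x 46 mm (x, y), solid 6 mm thick, 24 g. Origin: centre of its underside, z up. Grip by two facing edges with the fingertips just above the surface.
- blue_tile: Loose dark-blue tile of fused glass with coloured dots, 91 x 54 mm (x, y), solid 6 mm thick, 24 g. Origin: centre of its underside, z up. Grip by the two long edges at mid-length, closing along its y (54 mm), with the fingertips just above the surface. On the plain plate its x lies along the plate's y. Two tiles like it at the far left of the bench (y over 0.7 m) are fixed scenery.
- teal_glass: Loose blue-green piece of sheet glass, 43 x 55 x 4 mm; not part of this load, to be left alone. Origin: centre of its underside.
- pink_jar: Small screw-top jar of pink glass grains with a black lid, 37 mm wide, 48 mm high; to be left alone. Origin: centre of its underside.
- small_pliers: Small pliers with orange and black handles lying on the bench, 134 x 62 x 13 mm; to be left alone. Origin: centre of its underside.
- tower_front (a point): Foot of the front face, in the middle, of the tall white drawer tower at the back of the bench, 470 mm high, 260 mm wide along world y, facing the robot: no target. Keep hand and wrist clear of it: draw the arm in before swinging past it.
Mind the look-alikes: they are no part of the job. Leave any black or yellow look-alike of the red_tile alone.

How it is judged (in metres and radians):
On the way, in this order (a step that is already met when the one before it is completed fails the run):
1. the red tile lies flat and centred between the posts of the kiln shelf, let go (horizontal distance between red_tile and kiln_shelf below 0.01 m and z of red_tile in the frame of kiln_shelf between 0.009 and 0.015 m and angle between red_tile's own z axis and vertical below 0.06 rad and contact force between the fingers and red_tile below 0.05 N and linear speed of red_tile below 0.02 m/s), for 0.2 s.
2. the setter with posts is seated over the four pins of the kiln shelf, let go (horizontal distance between post_setter and kiln_shelf below 0.004 m and z of post_setter in the frame of kiln_shelf between 0.0335 and 0.0385 m and angle between the y axis of post_setter and the y axis of kiln_shelf, either way round below 0.08 rad and angle between post_setter's own z axis and vertical below 0.04 rad and contact force between the fingers and post_setter below 0.05 N and linear speed of post_setter below 0.02 m/s), for 0.2 s.
3. the amber tile lies flat and centred between the posts of the setter, let go (horizontal distance between amber_tile and post_setter below 0.01 m and z of amber_tile in the frame of post_setter between 0.005 and 0.011 m and angle between amber_tile's own z axis and vertical below 0.06 rad and contact force between the fingers and amber_tile below 0.05 N and linear speed of amber_tile below 0.02 m/s), for 0.2 s.
4. the plain plate is seated over the four pins of the setter, let go (horizontal distance between top_plate and post_setter below 0.004 m and z of top_plate in the frame of post_setter between 0.0295 and 0.0345 m and angle between the y axis of top_plate and the y axis of post_setter, either way round below 0.08 rad and angle between top_plate's own z axis and vertical below 0.04 rad and contact force between the fingers and top_plate below 0.05 N and linear speed of top_plate below 0.02 m/s), for 0.2 s.
5. the blue tile lies flat, centred and lengthwise on the plain plate, let go (horizontal distance between blue_tile and top_plate below 0.01 m and z of blue_tile in the frame of top_plate between 0.005 and 0.011 m and angle between blue_tile's own z axis and vertical below 0.06 rad and angle between the x axis of blue_tile and the y axis of top_plate, either way round below 0.2 rad and contact force between the fingers and blue_tile below 0.05 N and linear speed of blue_tile below 0.02 m/s), for 0.2 s.
At the end, for the whole second after the job is handed in: Red, setter, amber, plate, blue stacked on the shelf, at rest. Glass flat (0.06 rad), within 10 mm of its level's middle, height within 3 mm; blue lengthwise (0.2 rad). Setter, plate fully down within 2.5 mm, 4 mm of straight above those below, parallel (0.08 rad), level (0.04 rad) (horizontal distance between red_tile and kiln_shelf below 0.01 m and z of red_tile in the frame of kiln_shelf between 0.009 and 0.015 m and angle between each of red_tile, amber_tile, blue_tile's own z axis and vertical below 0.06 rad and linear speed of each of red_tile, post_setter, amber_tile, top_plate, blue_tile below 0.01 m/s and angular speed of each of red_tile, post_setter, amber_tile, top_plate, blue_tile below 0.1 rad/s and horizontal distance between post_setter and kiln_shelf below 0.004 m and z of post_setter in the frame of kiln_shelf between 0.0335 and 0.0385 m and angle between the y axis of post_setter and the y axis of kiln_shelf, either way round below 0.08 rad and angle between each of post_setter, top_plate's own z axis and vertical below 0.04 rad and horizontal distance between amber_tile and post_setter below 0.01 m and z of amber_tile in the frame of post_setter between 0.005 and 0.011 m and horizontal distance between top_plate and post_setter below 0.004 m and z of top_plate in the frame of post_setter between 0.0295 and 0.0345 m and angle between the y axis of top_plate and the y axis of post_setter, either way round below 0.08 rad and horizontal distance between blue_tile and top_plate below 0.01 m and z of blue_tile in the frame of top_plate between 0.005 and 0.011 m and angle between the x axis of blue_tile and the y axis of top_plate, either way round below 0.2 rad); the robot touches nothing.
It fails at once if the teal glass is moved by more than 15 mm (distance of teal_glass from where it was at the start of the episode above 0.015 m).
It fails at once if the pink jar is moved by more than 15 mm (distance of pink_jar from where it was at the start of the episode above 0.015 m).
It fails at once if the small pliers is moved by more than 15 mm (distance of small_pliers from where it was at the start of the episode above 0.015 m).
It fails at once if a glass piece is dropped (faster than 0.6 m/s while not held, a fall of about 2 cm) ((linear speed of red_tile above 0.6 m/s and contact force between the fingers and red_tile below 0.02 N) or (linear speed of amber_tile above 0.6 m/s and contact force between the fingers and amber_tile below 0.02 N) or (linear speed of blue_tile above 0.6 m/s and contact force between the fingers and blue_tile below 0.02 N)).
It fails at once if a setter or plate is dropped (faster than 0.6 m/s while not held, a fall of about 2 cm) ((linear speed of post_setter above 0.6 m/s and contact force between the fingers and post_setter below 0.02 N) or (linear speed of top_plate above 0.6 m/s and contact force between the fingers and top_plate below 0.02 N)).
It also fails if it takes over 128 s, if anything falls off the work surface, if the arm or the gripper's body presses on something with over 40 N, if the wrist force passes 120 N, or if a joint passes its speed limit or range.

### The arm

A 7-joint arm with a two-finger parallel gripper is mounted at the origin on a cart in front of the work surface, level with it; the furniture and walls round the work are solid. World frame = base frame: x ahead of the robot, y to its left, z up, the work surface at z = 0. Lengths are in mm, angles in rad, forces in N, time in s.
With the tool pointing down it reaches from about 400 to 875 mm from the base axis. Payload 4.4 kg.
Tool frame: the origin (TCP) lies at the very end of the fingers, on their centre line; the grasp point (between the pads) lies 19 mm behind it; z points along the fingers, y is the line along which they close (so a half turn about z gives the same grasp; the last joint's range is limited). The gripper opens to 85 mm and grips with 20 to 120 N. Pads are 22 mm wide; open, the fingers measure 114 mm over their backs; the gripper's body (76 mm by 85 mm) begins 54 mm behind the grasp point. The pads swing forward as they close: fully open they stand 13 mm farther back than shut.
Start: joints at [-1.335, 0.628, 0.038, 1.517, -0.027, 0.996, -0.02], TCP at [193.181, 620.644, 231.313] pointing down, gripper open.
Joint ranges: [-3.06, 3.06], [-0.37, 2.12], [-1.25, 1.32], [0.18, 2.47], [-1.1, 4.24], [0.23, 1.98], [-2.94, 2.94]. Speed limits (rad/s): [2.57, 2.57, 3.14, 3.14, 3.14, 3.14, 3.14].

### API

Orientations are given as [roll, pitch, yaw] about the fixed x, y, z axes, in that order (R = Rz(yaw) Ry(pitch) Rx(roll)).
In Python, from cell import read_state, get_image, camera_info, finish_job gives the robot as it stands.
- The arm moves only by the tool play_rows, never from a script. Its argument "deltas" is one flat list of numbers, 7 for each row, row after row: the shift along the tool's x, y, z in mm, then the turn, a rotation vector about the tool's x, y, z in rad, then the opening, from 0 (shut) to 1 (fully open). In form: [dx, dy, dz, ax, ay, az, grip, dx, dy, dz, ax, ay, az, grip, ...]. A call has 1 to 10 rows; each row is the pose to reach, as a shift and turn from the pose commanded when the call began, along the tool's axes at that moment; what a row does not reach only later rows make up. A row lasts 1/8 s, in which the tool goes at most 62.5 mm and 10.7 degrees, less where a joint would pass 70% of its speed; a pose out of reach is approached as far as the arm can. A call with a gripper value outside its range is refused whole. The fingers move at their own pace and stop on an object; the grip force is fixed at half the most. Time passes only in rows, so rows that repeat a pose let the fingers close. It gives the time, the measured TCP pose, the force, the opening and the grip force at its end, in the units of the state.
- read_state(): the state, without advancing time (a new reading comes with each control period).
- get_image(name): name is "scene" or "top" or "wrist"; returns the picture (384x512x3 uint8, red, green, blue); there is no depth.
- camera_info(name): a dict with "fx", "fy", "cx", "cy" (pixels), "distortion" ([k1, k2, p1, p2, k3] as OpenCV has them; the pictures are not rectified), "T" (4x4, takes a point from camera to world coordinates). Camera axes: x right, y down, z forward; pixel columns grow to the right and rows downward; lengths in mm; the calibration is good to about 2 mm. A picture is of the moment at which its call begins: read the wrist's pose just before it. camera_info takes no time and is no camera call; for the wrist camera it gives the pose at the moment of the call.
- finish_job(): hands the job in; it is judged then, once.
The state is a dict: "clock": time; "qpos": joint angles; "qd": joint speeds; "tau": joint torques, N m; "eef_pos": TCP position; "tool_rot": TCP orientation; "force": force on the tool from outside, world axes, zero at the start; "torque": the same for the moment, N m; "width": finger opening in mm; "gripper_force": force on a finger pad.
Only numpy, scipy, OpenCV 4.12 (cv2) and the standard library are available. Lean on these libraries where they do the work, as an engineer would, in place of code of your own. Each camera call takes 0.05 s, during which the arm holds its last target. There are 200 camera calls.

## Working session

There is one attempt and no reset: what is moved stays moved. The work goes in short steps, Python scripts to look and compute and a tool call to move; the robot and the scene stay as the last step left them, time stands still between calls to the robot, and variables do not carry over. Pictures are saved under pics/ and viewed, at most 14 in all, crops included, and the job is handed in when it is done.

Besides the shell and the picture viewer there is one more tool, called after ">>>" in YAML: its name, and indented under it one key for each argument. play_rows: Moves the arm, as the interface text tells. Its arguments: {"type":"object","properties":{"deltas":{"type":"array"}},"required":["deltas"]}

```bash
ls; mkdir -p pics; cat > h.py <<'E'
import numpy as np, cv2
from cell import read_state, get_image, camera_info, finish_job
def save(name, img): cv2.imwrite(f'pics/{name}.png', img[:,:,::-1])
def cast(ci, uv, z):
    K=np.array([[ci['fx'],0,ci['cx']],[0,ci['fy'],ci['cy']],[0,0,1.]])
    p=cv2.undistortPoints(np.array(uv,float).reshape(-1,1,2),K,np.array(ci['distortion'],float)).reshape(-1,2)
    T=np.array(ci['T']); d=np.c_[p,np.ones(len(p))]@T[:3,:3].T; o=T[:3,3]
    return o+d*((z-o[2])/d[:,2])[:,None]
E
python3 - <<'E'
from h import *
print(read_state())
a=get_image('top'); b=get_image('scene'); save('top0',a); save('scene0',b)
cv2.imwrite('pics/both0.png',np.hstack([cv2.resize(a,(512,384)),b])[:,:,::-1]) if 0 else None
for n in('top','scene','wrist'):
    c=camera_info(n); print(n,c['fx'],np.round(c['T'],3).tolist())
E
```

```text
pics
{'clock': 0.0, 'qpos': array([-1.33479549,  0.62933742,  0.03843029,  1.51835239, -0.02704166,
        0.99628854, -0.02001583]), 'qd': array([ 0.00077583, -0.0010481 , -0.00068992, -0.00065057, -0.00010826,
        0.00094457, -0.00075824]), 'tau': array([-5.44084505e-04, -5.63405156e+01,  1.22666940e+00, -1.93444616e+01,
        1.13216811e-02,  1.08885768e-02, -2.12963940e-07]), 'eef_pos': array([192.97762093, 620.0511705 , 230.3994892 ]), 'tool_rot': array([-3.13972394e+00, -1.78955607e-05,  2.83976308e+00]), 'force': array([-0.07276798,  0.142612  ,  0.19561694]), 'torque': array([-0.03703979,  0.01368419,  0.0449504 ]), 'gripper_force': 0.0, 'width': 85.5352505863492}
top 464.38507508049673 [[-0.007, -0.992, 0.126, 380.549], [-1.0, 0.008, 0.005, 241.857], [-0.006, -0.126, -0.992, 1546.672], [0.0, 0.0, 0.0, 1.0]]
scene 363.28062070580995 [[-0.726, -0.312, 0.613, -289.122], [-0.688, 0.362, -0.629, 1126.288], [-0.026, -0.878, -0.478, 696.219], [0.0, 0.0, 0.0, 1.0]]
wrist 326.4586318678426 [[0.298, 0.919, 0.258, 128.512], [0.955, -0.286, -0.082, 640.29], [-0.002, 0.271, -0.963, 373.359], [0.0, 0.0, 0.0, 1.0]]
```

```bash
python3 -c "
import cv2
a=cv2.imread('pics/top0.png'); cv2.imwrite('pics/top0b.png',cv2.resize(a,(800,600),interpolation=cv2.INTER_CUBIC))"
```

```text
(no output)
```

View pics/top0b.png

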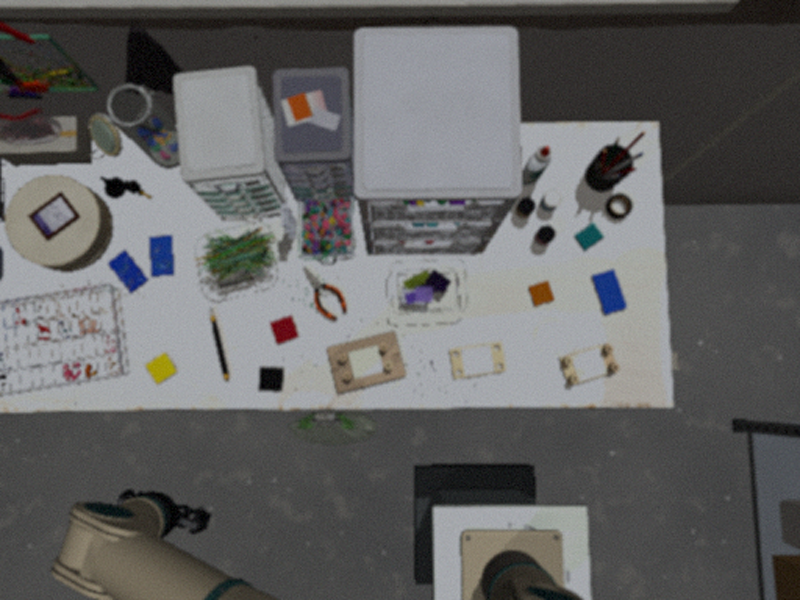

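View pics/scene0.png

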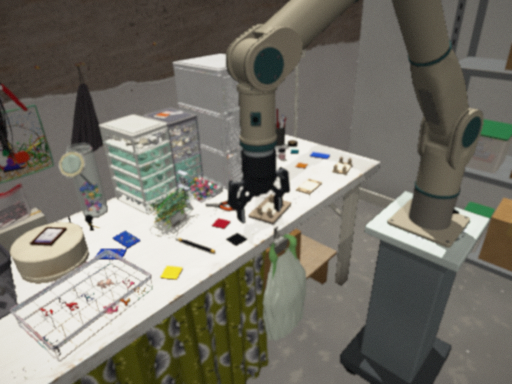

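The top view (800x600 copy) shows red (285,329), shelf (366,361), plain plate (477,360), setter (590,365), amber (541,293), blue (609,292), teal (589,236) and pliers (325,295). The tower stands behind, at (440,220). Next I'll measure these roughly.

```bash
cat >> h.py <<'E'
def rect(img, ci, lo, hi, roi, z):
    "roi x0,y0,x1,y1 ; HSV range (hue may wrap) -> centre, sides, angle of long side (world)"
    hsv=cv2.cvtColor(img,cv2.COLOR_RGB2HSV)
    lo,hi=np.array(lo),np.array(hi)
    if lo[0]<0:
        m=cv2.inRange(hsv,np.array([0,*lo[1:]]),hi)|cv2.inRange(hsv,np.array([180+lo[0],*lo[1:]]),np.array([180,*hi[1:]]))
    else: m=cv2.inRange(hsv,lo,hi)
    mm=np.zeros_like(m); x0,y0,x1,y1=roi; mm[y0:y1,x0:x1]=m[y0:y1,x0:x1]
    cs,_=cv2.findContours(mm,cv2.RETR_EXTERNAL,cv2.CHAIN_APPROX_NONE)
    c=max(cs,key=cv2.contourArea)
    w=cast(ci,c.reshape(-1,2),z)[:,:2].astype(np.float32)
    (cx,cy),(a,b),t=cv2.minAreaRect(w)
    if b>a: a,b,t=b,a,t+90
    t=(t+90)%180-90
    return np.round([cx,cy,a,b,t],1), c
E
python3 - <<'E'
from h import *
a=cv2.imread('pics/top0.png')[:,:,::-1].copy(); ci=camera_info('top')
s=1/1.5625
def r(x,y,d): return [int((x-d)*s),int((y-d)*s),int((x+d)*s),int((y+d)*s)]
hsv=cv2.cvtColor(a,cv2.COLOR_RGB2HSV)
for n,p in dict(red=(285,329),shelf=(345,370),shelfmid=(366,361),plate=(457,362),plm=(477,360),setter=(572,377),amber=(541,293),blue=(609,292),bench=(520,330)).items():
    print(n,hsv[int(p[1]*s),int(p[0]*s)],np.round(cast(ci,[[p[0]*s,p[1]*s]],6)[0]))
for n,lo,hi,p,z,d in [('red',(-10,120,60),(10,255,255),(285,329),6,25),('amber',(8,120,80),(20,255,255),(541,293),6,25),('blue',(105,120,40),(125,255,255),(609,292),6,35),('teal',(80,80,40),(100,255,255),(589,236),4,25),('shelf',(8,50,60),(25,255,225),(366,361),12,48),('plate',(8,30,60),(28,255,255),(477,360),8,38),('setter',(8,30,60),(28,255,255),(590,365),8,42)]:
    try: print(n,rect(a,ci,lo,hi,r(*p,d),z)[0])
    except Exception as e: print(n,e)
E
```

```text
red [176 229 107] [519. 470.   6.]
shelf [ 18  71 126] [431. 342.   6.]
shelfmid [ 43  21 171] [450. 297.   6.]
plate [ 22  61 164] [446. 105.   6.]
plm [103  11 170] [450.  62.   6.]
setter [ 21  71 136] [ 413. -137.    6.]
amber [ 16 253 116] [592. -78.   6.]
blue [112 213 126] [ 593. -222.    6.]
bench [116  12 173] [513. -30.   6.]
red [519.1 471.9  45.5  45.   19. ]
amber [592.3 -76.7  41.6  41.2 -72. ]
blue [ 594.3 -221.1   85.1   47.8   15.7]
teal [ 716.4 -183.7   50.    36.3  -53.7]
shelf [448.5 298.4 145.7  96.7 -76.5]
plate [456.3  19.   62.8  23.8   6.7]
setter [ 453.3 -215.8   63.9   30.9   13.9]
```

```bash
cat >> h.py <<'E'
def go(x,y,z,yawdeg):
    "print shift along tool axes and az from the present pose to a world target, tool down"
    from scipy.spatial.transform import Rotation as R
    s=read_state(); A=R.from_euler('xyz',s['tool_rot']); B=R.from_euler('xyz',[np.pi,0,np.radians(yawdeg)])
    d=A.inv().apply(np.array([x,y,z])-s['eef_pos']); w=(A.inv()*B).as_rotvec()
    print('t',round(s['clock'],2),'tcp',np.round(s['eef_pos'],1),'rot',np.round(s['tool_rot'],3),'F',np.round(s['force'],1),'w',round(s['width'],1),'gf',round(s['gripper_force'],1))
    print('GO',np.round(d,1).tolist(),np.round(w,3).tolist())
E
python3 -c "
from h import *
go(519,472,200,109)
print(cast(camera_info('top'),[[365/1.5625,252/1.5625],[505/1.5625,252/1.5625]],0))"
```

```text
t 0.1 tcp [193.  620.1 230.5] rot [-3.14  0.    2.84] F [ 0.4 -0.2 -0. ] w 85.8 gf 0.0
GO [-355.3, -44.5, 30.5] [-0.002, 0.001, 0.937]
[[685.74077444 298.8083191    0.        ]
 [683.18973946  -4.2154151    0.        ]]
```

>>> play_rows:
  deltas: [-40, -5, 3, 0, 0, 0.1, 1, -100, -12, 8, 0, 0, 0.27, 1, -160, -20, 13, 0, 0, 0.44, 1, -220, -28, 19, 0, 0, 0.61, 1, -280, -35, 24, 0, 0, 0.77, 1, -330, -41, 28, 0, 0, 0.88, 1, -350, -44, 30, 0, 0, 0.93, 1, -355.3, -44.5, 30.5, 0, 0, 0.937, 1, -355.3, -44.5, 30.5, 0, 0, 0.937, 1, -355.3, -44.5, 30.5, 0, 0, 0.937, 1]

```text
clock: 1.35
eef_pos: [517.0, 474.5, 200.9]
tool_rot: [-3.141, -0.002, 1.906]
force: [-0.1, 0.4, -0.8]
width: 85.7
gripper_force: 0.0
```

```bash
python3 - <<'E'
from h import *
ci=camera_info('wrist'); im=get_image('wrist'); save('w_red',im)
go(519,472,60,109)
print(rect(im,ci,(-10,120,60),(10,255,255),[0,0,512,384],3)[0])
E
```

```text
t 1.4 tcp [517.3 474.2 201. ] rot [-3.141e+00 -1.000e-03  1.906e+00] F [ 0.1  0.2 -0.1] w 85.2 gf 0.0
GO [-2.8, 0.9, 141.0] [-0.001, -0.001, 0.004]
[519.3 470.5  50.   49.3 -70.8]
```

View pics/w_red.png

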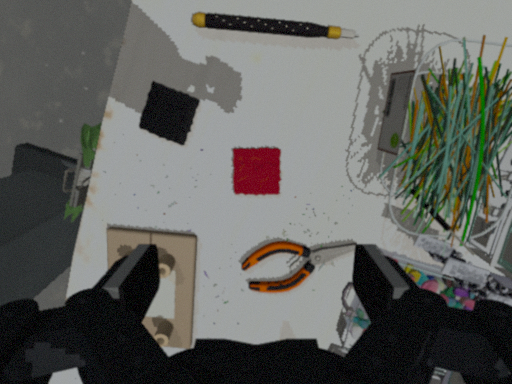

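Wrist view: red tile at (257,171), square to the image and clear of the pliers (280,265). Descending on it.

>>> play_rows:
  deltas: [-1, 0.4, 30, 0, 0, 0, 0.82, -3, 0.5, 85, 0, 0, 0, 0.82, -4.3, 0.5, 140, 0, 0, 0, 0.82, -4.3, 0.5, 175, 0, 0, 0, 0.82, -4.3, 0.5, 190, 0, 0, 0, 0.82, -4.3, 0.5, 195, 0, 0, 0, 0.82, -4.3, 0.5, 198, 0, 0, 0, 0.82, -4.3, 0.5, 198, 0, 0, 0, 0.82]

```text
clock: 2.4
eef_pos: [521.7, 469.3, 4.2]
tool_rot: [3.14, -0.001, 1.903]
force: [0.6, 1.2, 0.2]
width: 69.6
gripper_force: 0.0
```

```bash
python3 -c "
from h import *
ci=camera_info('wrist'); im=get_image('wrist'); save('w_red2',im)
go(519,471,-2,109.2)"
```

```text
t 2.45 tcp [521.7 469.3   4.1] rot [ 3.140e+00 -1.000e-03  1.903e+00] F [-0.3  0.5 -0.1] w 70.0 gf 0.0
GO [2.5, -2.0, 6.1] [0.002, -0.001, -0.003]
```

View pics/w_red2.png

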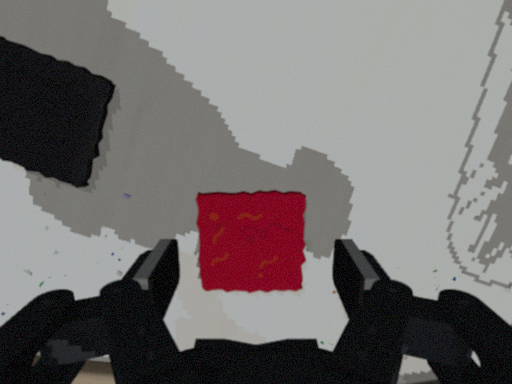

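Tile at (251,240), fingertips at (178,250)/(335,250) on either side; good. Going down the last bit, watching the force.

>>> play_rows:
  deltas: [2.5, -2.0, 3, 0, 0, 0, 0.82, 2.5, -2, 5, 0, 0, 0, 0.82, 2.5, -2, 6, 0, 0, 0, 0.82]

```text
clock: 2.82
eef_pos: [518.2, 470.4, -3.3]
tool_rot: [-3.141, 0.0, 1.903]
force: [-0.6, -0.1, 0.3]
width: 70.1
gripper_force: 0.0
```

>>> play_rows:
  deltas: [0, 0, 0, 0, 0, 0, 0.4, 0, 0, 0, 0, 0, 0, 0.4, 0, 0, 0, 0, 0, 0, 0.4, 0, 0, 0, 0, 0, 0, 0.4]

```text
clock: 3.32
eef_pos: [519.1, 470.6, -2.5]
tool_rot: [3.14, -0.0, 1.903]
force: [0.6, -0.1, 5.5]
width: 49.1
gripper_force: 65.3
```

```bash
python3 -c "
from h import *
go(460,249,200,103.5)"
```

```text
t 3.33 tcp [519.1 470.6  -2.5] rot [ 3.14  -0.     1.903] F [ 0.6 -0.1  5.5] w 49.1 gf 65.3
GO [-190.2, -127.8, -202.8] [0.002, -0.0, 0.096]
```

>>> play_rows:
  deltas: [0, 0, -8, 0, 0, 0, 0.4, 0, 0, -30, 0, 0, 0, 0.4, 0, 0, -65, 0, 0, 0, 0.4, 0, 0, -100, 0, 0, 0, 0.4, 0, 0, -130, 0, 0, 0, 0.4, 0, 0, -150, 0, 0, 0, 0.4]

```text
clock: 4.08
eef_pos: [518.8, 470.9, 149.7]
tool_rot: [3.139, -0.001, 1.903]
force: [-0.3, -0.0, 0.8]
width: 49.1
gripper_force: 62.2
```

```bash
python3 -c "
from h import *
go(460,249,200,103.5)"
```

```text
t 4.08 tcp [518.8 470.9 149.7] rot [ 3.139e+00 -1.000e-03  1.903e+00] F [-0.3 -0.   0.8] w 49.1 gf 62.2
GO [-190.5, -127.8, -50.8] [0.002, -0.001, 0.097]
```

>>> play_rows:
  deltas: [-12, -8, -3, 0, 0, 0.006, 0.4, -40, -27, -11, 0, 0, 0.02, 0.4, -75, -50, -20, 0, 0, 0.04, 0.4, -110, -74, -30, 0, 0, 0.06, 0.4, -145, -97, -40, 0, 0, 0.08, 0.4, -170, -114, -46, 0, 0, 0.09, 0.4, -185, -124, -50, 0, 0, 0.096, 0.4, -190.5, -127.8, -50.8, 0.002, 0, 0.097, 0.4, -190.5, -127.8, -50.8, 0.002, 0, 0.097, 0.4, -190.5, -127.8, -50.8, 0.002, 0, 0.097, 0.4]

```text
clock: 5.32
eef_pos: [459.7, 249.8, 197.2]
tool_rot: [-3.14, -0.0, 1.807]
force: [0.3, 0.5, -0.1]
width: 49.1
gripper_force: 62.1
```

```bash
python3 - <<'E'
from h import *
ci=camera_info('wrist'); im=get_image('wrist'); save('w_shelf',im); np.save('ci_shelf.npy',ci,allow_pickle=True)
go(448,298,100,103.5)
r,c=rect(im,ci,(8,40,40),(28,255,225),[0,0,512,384],12); print(r)
cv2.drawContours(im,[c],-1,(0,255,0),1); cv2.imwrite('pics/w_shelf_c.png',im[:,:,::-1])
E
```

```text
t 5.38 tcp [459.6 249.7 197.2] rot [-3.139 -0.     1.807] F [ 0.1  0.6 -0.6] w 49.0 gf 62.1
GO [49.7, 0.2, 97.2] [-0.002, -0.0, 0.001]
[449.5 296.5 147.7  98.6 -76.5]
```

View pics/w_shelf_c.png

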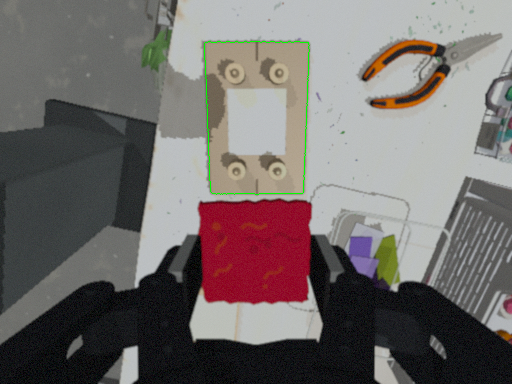

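Contour fits the slab cleanly (204–309, 41–193); held red tile is square at (255,250). Pins show at (235,73),(279,72),(236,171),(277,170); I check them against the slab.

```bash
python3 - <<'E'
from h import *
im=cv2.imread('pics/w_shelf.png'); ci=np.load('ci_shelf.npy',allow_pickle=True).item()
g=cv2.GaussianBlur(cv2.cvtColor(im,cv2.COLOR_BGR2GRAY),(3,3),0).astype(float)
P=[]
for u,v in [(235,73),(279,72),(236,171),(277,170)]:
    # pin centre: dark ring/bright cone on post top; use intensity centroid of post circle in a window
    w=g[v-7:v+8,u-7:u+8]; 
    c=cv2.HoughCircles(cv2.resize(w,None,fx=8,fy=8,interpolation=cv2.INTER_CUBIC).clip(0,255).astype(np.uint8),cv2.HOUGH_GRADIENT,1.5,200,param1=80,param2=10,minRadius=20,maxRadius=50)
    if c is None: P.append([u,v]); print('none'); continue
    x,y,r=c[0,0]; P.append([u-7+(x+.5)/8-.5,v-7+(y+.5)/8-.5]); print(np.round(P[-1],1),r/8)
for z in(36,43):
    W=cast(ci,P,z)[:,:2]; print(z,np.round(W,1).tolist(),W.mean(0).round(1),
    'long',np.linalg.norm(W[0]-W[2]).round(1),np.linalg.norm(W[1]-W[3]).round(1),'short',np.linalg.norm(W[0]-W[1]).round(1),
    'ang',np.degrees(np.arctan2(*(W[0]+W[1]-W[2]-W[3])[::-1])).round(1))
# held tile
hsv=None
print(rect(im[:,:,::-1].copy(),ci,(-10,120,60),(10,255,255),[0,0,512,384],205)[0])
E
```

```text
none
none
none
none
36 [[420.9, 334.6], [458.4, 344.5], [441.0, 248.9], [478.7, 259.0]] [449.8 296.8] long 88.0 87.9 short 38.7 ang 103.3
43 [[421.5, 334.2], [458.1, 343.8], [441.1, 250.5], [477.9, 260.3]] [449.6 297.2] long 86.0 85.9 short 37.8 ang 103.3
[459.6 250.8  51.8  50.5 -76.2]
```

```bash
python3 -c "
from h import *
go(449.6,296,40,103.4)"
```

```text
t 5.38 tcp [459.6 249.7 197.2] rot [-3.139 -0.     1.807] F [ 0.1  0.6 -0.6] w 49.0 gf 62.1
GO [47.4, 1.4, 157.2] [-0.002, -0.0, 0.003]
```

>>> play_rows:
  deltas: [8, 0.2, 5, 0, 0, 0, 0.4, 24, 0.7, 20, 0, 0, 0, 0.4, 40, 1.2, 45, 0, 0, 0, 0.4, 47, 1.4, 80, 0, 0, 0, 0.4, 47.4, 1.4, 115, 0, 0, 0, 0.4, 47.4, 1.4, 140, 0, 0, 0, 0.4, 47.4, 1.4, 153, 0, 0, 0, 0.4, 47.4, 1.4, 157.2, -0.002, 0, 0.003, 0.4, 47.4, 1.4, 157.2, -0.002, 0, 0.003, 0.4, 47.4, 1.4, 157.2, -0.002, 0, 0.003, 0.4]

```text
clock: 6.62
eef_pos: [450.2, 295.4, 41.2]
tool_rot: [3.14, -0.001, 1.803]
force: [-0.5, 0.9, -0.6]
width: 49.1
gripper_force: 62.1
```

```bash
python3 -c "
from h import *
go(449.6,296,10,103.4)"
```

```text
t 6.62 tcp [450.2 295.4  41.2] rot [ 3.140e+00 -1.000e-03  1.803e+00] F [-0.5  0.9 -0.6] w 49.1 gf 62.1
GO [0.7, -0.5, 31.2] [0.002, -0.001, -0.002]
```

>>> play_rows:
  deltas: [0.7, -0.5, 8, 0, 0, 0, 0.4, 0.7, -0.5, 18, 0, 0, 0, 0.4, 0.7, -0.5, 25, 0, 0, 0, 0.4, 0.7, -0.5, 28.5, 0, 0, 0, 0.4, 0.7, -0.5, 30.5, 0, 0, 0, 0.4, 0.7, -0.5, 31, 0, 0, 0, 0.4, 0.7, -0.5, 31, 0, 0, 0, 0.4]

```text
clock: 7.5
eef_pos: [449.1, 295.5, 9.5]
tool_rot: [3.141, -0.0, 1.803]
force: [0.3, 1.0, -0.3]
width: 49.2
gripper_force: 62.1
```

>>> play_rows:
  deltas: [0, 0, 0, 0, 0, 0, 0.6, 0, 0, 0, 0, 0, 0, 0.75, 0, 0, 0, 0, 0, 0, 0.8, 0, 0, 0, 0, 0, 0, 0.8, 0, 0, -15, 0, 0, 0, 0.8, 0, 0, -60, 0, 0, 0, 0.8, 0, 0, -110, 0, 0, 0, 0.9, 0, 0, -160, 0, 0, 0, 1, 0, 0, -190, 0, 0, 0, 1, 0, 0, -190, 0, 0, 0, 1]

```text
clock: 8.75
eef_pos: [450.4, 296.4, 202.7]
tool_rot: [3.136, -0.003, 1.803]
force: [-0.1, -0.1, -1.0]
width: 85.2
gripper_force: 0.0
```

```bash
python3 - <<'E'
from h import *
ci=camera_info('wrist'); im=get_image('wrist'); save('w_shelf2',im)
print(rect(im,ci,(-10,120,60),(10,255,255),[0,0,512,384],15)[0])
go(443,-168,200,103.4)
E
```

```text
[449.6 295.7  49.9  49.4  13.2]
t 8.8 tcp [449.3 295.8 200.9] rot [ 3.139e+00 -1.000e-03  1.803e+00] F [-0.5  0.2 -0.2] w 85.5 gf 0.0
GO [-450.0, -112.8, 0.0] [0.002, -0.001, -0.002]
```

>>> play_rows:
  deltas: [-25, -6, 0, 0, 0, 0, 1, -80, -20, 0, 0, 0, 0, 1, -140, -35, 0, 0, 0, 0, 1, -200, -50, 0, 0, 0, 0, 1, -260, -65, 0, 0, 0, 0, 1, -320, -80, 0, 0, 0, 0, 1, -380, -95, 0, 0, 0, 0, 1, -430, -108, 0, 0, 0, 0, 1, -450, -112.8, 0, 0, 0, 0, 1, -450, -112.8, 0, 0, 0, 0, 1]

```text
clock: 10.05
eef_pos: [441.5, -169.9, 198.5]
tool_rot: [-3.139, -0.0, 1.799]
force: [-0.3, 0.9, -0.1]
width: 85.3
gripper_force: 0.0
```

>>> play_rows:
  deltas: [0, 0, 0, 0, 0, 0, 1, 0, 0, 0, 0, 0, 0, 1]

```text
clock: 10.3
eef_pos: [442.6, -166.7, 199.1]
tool_rot: [-3.141, -0.001, 1.805]
force: [0.2, 0.3, -0.3]
width: 85.3
gripper_force: 0.0
```

```bash
python3 - <<'E'
from h import *
ci=camera_info('wrist'); im=get_image('wrist'); save('w_setter',im); np.save('ci_setter.npy',ci,allow_pickle=True)
go(443,-168,100,103.4)
r,c=rect(im,ci,(8,30,40),(28,255,225),[0,0,512,384],8); print(r)
cv2.imwrite('pics/w_setter_c.png',cv2.drawContours(im.copy(),[c],-1,(0,255,0),1)[:,:,::-1])
E
```

```text
t 10.35 tcp [ 442.8 -166.9  199.2] rot [-3.141e+00 -1.000e-03  1.805e+00] F [ 0.   0.5 -0.3] w 85.1 gf 0.0
GO [-1.2, 0.0, 99.2] [-0.0, -0.001, 0.001]
[ 442.6 -176.6  118.1   62.8  -73.8]
```

View pics/w_setter_c.png

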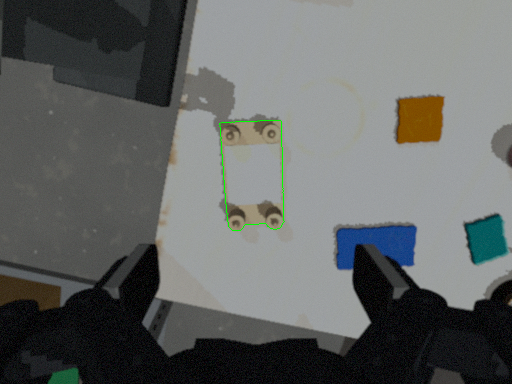

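Setter seen at (220–284,118–228); post tops near (231,135),(271,133),(236,223),(275,221). I'll cast these at the shoulder height.

```bash
python3 - <<'E'
from h import *
im=cv2.imread('pics/w_setter.png'); ci=np.load('ci_setter.npy',allow_pickle=True).item()
g=cv2.cvtColor(im,cv2.COLOR_BGR2GRAY)
crop=cv2.resize(im[110:240,210:295],None,fx=4.5,fy=4.5,interpolation=cv2.INTER_CUBIC); cv2.imwrite('pics/setcrop.png',crop)
P=[(231,135),(271,133),(236,223),(275,221)]
W=cast(ci,P,36)[:,:2]; print(np.round(W,1).tolist(),W.mean(0).round(1),np.linalg.norm(W[0]-W[2]).round(1),np.linalg.norm(W[0]-W[1]).round(1),np.degrees(np.arctan2(*(W[0]+W[1]-W[2]-W[3])[::-1])).round(1))
E
```

```text
[[412.3, -135.5], [448.0, -125.1], [435.6, -219.5], [473.1, -208.4]] [ 442.2 -172.2] 87.2 37.2 106.1
```

View pics/setcrop.png

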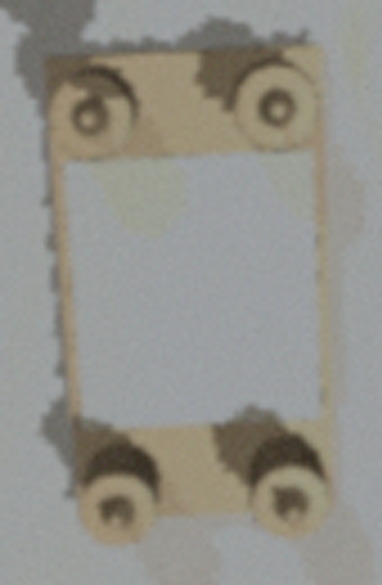

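```bash
python3 - <<'E'
from h import *
ci=np.load('ci_setter.npy',allow_pickle=True).item()
W=cast(ci,[(230.4,135.8),(271.3,134.4),(236.2,222.9),(274,221.1)],38)[:,:2]; print(W.mean(0).round(1),np.linalg.norm(W[0]-W[2]).round(1),np.linalg.norm(W[0]-W[1]).round(1),np.degrees(np.arctan2(*(W[0]+W[1]-W[2]-W[3])[::-1])).round(1))
go(442.2,-172.7,20,105.9)
E
```

```text
[ 442.  -172.2] 85.8 37.8 106.0
t 10.35 tcp [ 442.8 -166.9  199.2] rot [-3.141e+00 -1.000e-03  1.805e+00] F [ 0.   0.5 -0.3] w 85.1 gf 0.0
GO [-5.6, -1.8, 179.2] [-0.0, -0.001, -0.043]
```

>>> play_rows:
  deltas: [-2, -0.5, 30, 0, 0, -0.02, 1, -4, -1.2, 85, 0, 0, -0.04, 1, -5.3, -1.9, 135, 0, 0, -0.043, 1, -5.3, -1.9, 165, 0, 0, -0.043, 1, -5.3, -1.9, 176, 0, 0, -0.043, 1, -5.3, -1.9, 179, 0, 0, -0.043, 1, -5.3, -1.9, 179, 0, 0, -0.043, 1]

```text
clock: 11.22
eef_pos: [442.8, -174.0, 21.3]
tool_rot: [3.14, 0.001, 1.846]
force: [0.1, -0.2, 0.9]
width: 85.3
gripper_force: 0.0
```

```bash
python3 -c "
from h import *
go(442.1,-172.4,-3,106)"
```

```text
t 11.22 tcp [ 442.8 -174.    21.3] rot [3.140e+00 1.000e-03 1.846e+00] F [ 0.1 -0.2  0.9] w 85.3 gf 0.0
GO [1.7, -0.3, 24.3] [0.001, 0.001, -0.004]
```

>>> play_rows:
  deltas: [1.7, -0.3, 10, 0, 0, -0.004, 1, 1.7, -0.3, 19, 0, 0, -0.004, 1, 1.7, -0.3, 23, 0, 0, -0.004, 1, 1.7, -0.3, 24.3, 0, 0, -0.004, 1, 1.7, -0.3, 24.3, 0, 0, -0.004, 0.6, 1.7, -0.3, 24.3, 0, 0, -0.004, 0.5, 1.7, -0.3, 24.3, 0, 0, -0.004, 0.5, 1.7, -0.3, 24.3, 0, 0, -0.004, 0.5]

```text
clock: 12.22
eef_pos: [441.7, -172.5, -2.7]
tool_rot: [3.14, 0.0, 1.85]
force: [-1.9, 0.6, 10.3]
width: 59.7
gripper_force: 62.7
```

>>> play_rows:
  deltas: [0, 0, -6, 0, 0, 0, 0.5, 0, 0, -22, 0, 0, 0, 0.5, 0, 0, -50, 0, 0, 0, 0.5, 0, 0, -85, 0, 0, 0, 0.5, 0, 0, -120, 0, 0, 0, 0.5, 0, 0, -145, 0, 0, 0, 0.5, 0, 0, -155, 0, 0, 0, 0.5, 0, 0, -155, 0, 0, 0, 0.5, 0, 0, -155, 0, 0, 0, 0.5]

```text
clock: 13.35
eef_pos: [440.7, -172.0, 150.3]
tool_rot: [-3.14, -0.001, 1.85]
force: [-0.1, 0.8, -1.9]
width: 59.9
gripper_force: 65.2
```

```bash
python3 - <<'E'
from h import *
go(449.6,296.8,152,103.4)
ci=camera_info('wrist'); im=get_image('wrist'); np.save('ci_held.npy',ci,allow_pickle=True); save('held_set',im)
cv2.imwrite('pics/held_set2.png',cv2.resize(im[120:384,130:380],None,fx=2.27,fy=2.27,interpolation=cv2.INTER_CUBIC)[:,:,::-1])
E
```

```text
t 13.35 tcp [ 440.7 -172.   150.3] rot [-3.14e+00 -1.00e-03  1.85e+00] F [-0.1  0.8 -1.9] w 59.9 gf 65.2
GO [448.2, 137.7, -1.5] [-0.002, -0.001, 0.045]
```

View pics/held_set2.png

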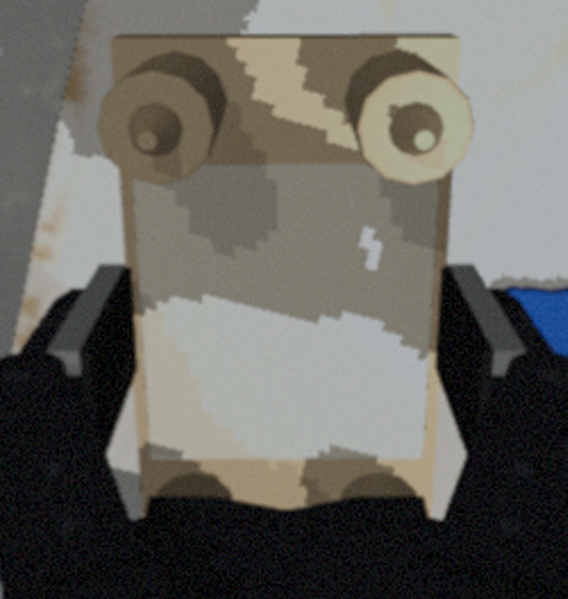

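Held setter square in the fingers; its front pin tips at crop (147,140),(425,139), i.e. full-picture (194.8,181.7),(317.2,181.2), deck corners (179.3,136.3),(332.6,136.3).

```bash
python3 - <<'E'
from h import *
ci=np.load('ci_held.npy',allow_pickle=True).item(); s=read_state()
from scipy.spatial.transform import Rotation as R
A=R.from_euler('xyz',s['tool_rot'])
for uv,z in [([(194.8,181.7),(317.2,181.2)],192),([(179.3,136.3),(332.6,136.3)],161)]:
    print(A.inv().apply(cast(ci,uv,z)-s['eef_pos']).round(1).tolist())
E
```

```text
[[43.0, -18.8, -41.7], [43.2, 20.3, -41.8]]
[[54.2, -30.0, -10.7], [54.1, 31.6, -10.8]]
```

>>> play_rows:
  deltas: [15, 5, 0, 0, 0, 0.002, 0.5, 50, 15, 0, 0, 0, 0.005, 0.5, 100, 31, 0, 0, 0, 0.01, 0.5, 155, 48, 0, 0, 0, 0.015, 0.5, 210, 65, 0, 0, 0, 0.02, 0.5, 265, 81, 0, 0, 0, 0.026, 0.5, 320, 98, 0, 0, 0, 0.032, 0.5, 370, 114, 0, 0, 0, 0.04, 0.5, 410, 126, 0, 0, 0, 0.045, 0.5, 435, 134, 0, 0, 0, 0.045, 0.5]

```text
clock: 14.65
eef_pos: [448.4, 286.3, 150.1]
tool_rot: [-3.14, -0.0, 1.809]
force: [-0.2, -0.8, -1.5]
width: 59.5
gripper_force: 65.1
```

```bash
python3 -c "
from h import *
go(448.8,297.5,60,103.4)"
```

```text
t 14.65 tcp [448.4 286.3 150.1] rot [-3.14  -0.     1.809] F [-0.2 -0.8 -1.5] w 59.5 gf 65.1
GO [10.8, 3.2, 90.1] [-0.002, -0.0, 0.004]
```

>>> play_rows:
  deltas: [6, 2, 5, 0, 0, 0.002, 0.5, 9, 3, 25, 0, 0, 0.002, 0.5, 10, 3.2, 50, 0, 0, 0.002, 0.5, 10, 3.2, 75, 0, 0, 0.002, 0.5, 10, 3.2, 87, 0, 0, 0.002, 0.5, 10, 3.2, 90, 0, 0, 0.002, 0.5, 10, 3.2, 90, 0, 0, 0.002, 0.5, 10, 3.2, 90, 0, 0, 0.002, 0.5]

```text
clock: 15.65
eef_pos: [451.6, 293.3, 61.8]
tool_rot: [3.14, -0.0, 1.803]
force: [-1.0, 0.1, -1.7]
width: 59.6
gripper_force: 65.1
```

```bash
python3 -c "
from h import *
go(448.8,297.5,33.5,103.4)"
```

```text
t 15.65 tcp [451.6 293.3  61.8] rot [ 3.14  -0.     1.803] F [-1.   0.1 -1.7] w 59.6 gf 65.1
GO [4.7, -1.8, 28.3] [0.001, -0.0, -0.002]
```

>>> play_rows:
  deltas: [4.7, -1.8, 5, 0, 0, 0, 0.5, 4.7, -1.8, 12, 0, 0, 0, 0.5, 4.7, -1.8, 15, 0, 0, 0, 0.5, 4.7, -1.8, 15, 0, 0, 0, 0.5, 4.7, -1.8, 15, 0, 0, 0, 0.5]

```text
clock: 16.27
eef_pos: [448.5, 297.2, 46.1]
tool_rot: [3.141, 0.0, 1.803]
force: [-0.3, -0.3, -1.9]
width: 59.7
gripper_force: 65.1
```

```bash
python3 -c "
from h import *
go(448.8,297.5,33.5,103.4); im=get_image('wrist'); save('ins',im); go(448.8,297.5,33.5,103.4)"
```

```text
t 16.27 tcp [448.5 297.2  46.1] rot [3.141 0.    1.803] F [-0.3 -0.3 -1.9] w 59.7 gf 65.1
GO [0.3, 0.4, 12.6] [0.0, 0.0, -0.002]
t 16.32 tcp [448.5 297.2  46.2] rot [3.141 0.    1.803] F [-0.5  0.2 -1.7] w 59.9 gf 65.1
GO [0.2, 0.4, 12.7] [0.0, 0.0, -0.002]
```

Stable to under half a millimetre. Lowering onto the pins.

>>> play_rows:
  deltas: [0.2, 0.4, 3, 0, 0, 0, 0.5, 0.2, 0.4, 6, 0, 0, 0, 0.5, 0.2, 0.4, 9, 0, 0, 0, 0.5, 0.2, 0.4, 11, 0, 0, 0, 0.5, 0.2, 0.4, 12, 0, 0, 0, 0.5, 0.2, 0.4, 12, 0, 0, 0, 0.5]

```text
clock: 17.08
eef_pos: [448.6, 297.5, 34.0]
tool_rot: [-3.141, 0.0, 1.803]
force: [0.5, 0.2, -1.9]
width: 59.7
gripper_force: 65.1
```

>>> play_rows:
  deltas: [0, 0, 1, 0, 0, 0, 0.5, 0, 0, 1, 0, 0, 0, 0.5]

```text
clock: 17.32
eef_pos: [448.8, 297.6, 33.5]
tool_rot: [3.141, -0.0, 1.803]
force: [-1.1, -2.4, 2.9]
width: 59.7
gripper_force: 65.6
```

>>> play_rows:
  deltas: [0, 0, 0, 0, 0, 0, 0.7, 0, 0, 0, 0, 0, 0, 0.85, 0, 0, 0, 0, 0, 0, 1, 0, 0, 0, 0, 0, 0, 1, 0, 0, -15, 0, 0, 0, 1, 0, 0, -60, 0, 0, 0, 1, 0, 0, -110, 0, 0, 0, 1, 0, 0, -155, 0, 0, 0, 1, 0, 0, -170, 0, 0, 0, 1, 0, 0, -170, 0, 0, 0, 1]

```text
clock: 18.58
eef_pos: [448.7, 298.0, 204.0]
tool_rot: [3.14, -0.001, 1.803]
force: [0.3, 0.4, -0.3]
width: 85.2
gripper_force: 0.0
```

```bash
python3 - <<'E'
from h import *
ci=camera_info('wrist'); im=get_image('wrist'); np.save('ci_s2.npy',ci,allow_pickle=True); save('s2',im)
go(592,-77,200,108)
cv2.imwrite('pics/s2c.png',cv2.resize(im[60:260,180:340],None,fx=3,fy=3,interpolation=cv2.INTER_CUBIC)[:,:,::-1])
E
```

```text
t 18.62 tcp [448.  297.7 202.8] rot [-3.141 -0.     1.803] F [-0.3 -0.1 -0.2] w 85.2 gf 0.0
GO [-397.8, 53.9, 2.6] [-0.001, -0.0, -0.082]
```

View pics/s2c.png

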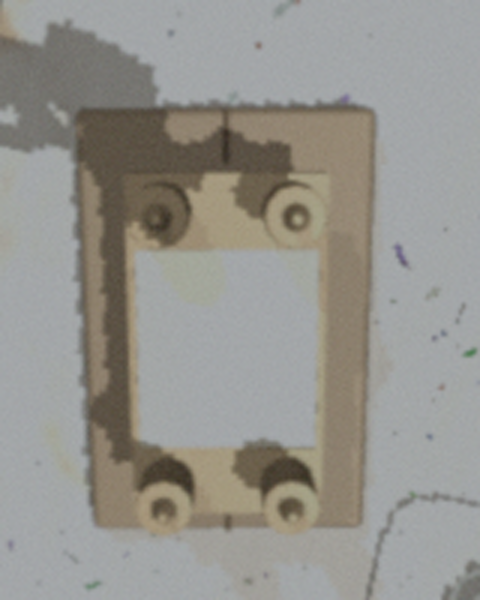

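Setter seated square; pin tips at crop (157,215),(297,216),(164,509),(291,509). I compute its centre and height consistency, then go on to amber.

```bash
python3 - <<'E'
from h import *
ci=np.load('ci_s2.npy',allow_pickle=True).item()
P=np.array([(157,215),(297,216),(164,509),(291,509)])/3+(180,60)
for z in (67,74,80):
    W=cast(ci,P,z)[:,:2]; print(z,W.mean(0).round(1),np.linalg.norm(W[0]-W[2]).round(1),np.linalg.norm(W[1]-W[3]).round(1),np.linalg.norm(W[0]-W[1]).round(1),np.degrees(np.arctan2(*(W[0]+W[1]-W[2]-W[3])[::-1])).round(1))
E
```

```text
67 [450.1 296.4] 89.0 88.8 39.5 103.4
74 [449.7 298.1] 86.8 86.6 38.6 103.4
80 [449.4 299.5] 84.9 84.7 37.7 103.4
```

>>> play_rows:
  deltas: [-25, 3, 0, 0, 0, -0.005, 1, -80, 11, 0, 0, 0, -0.017, 1, -140, 19, 1, 0, 0, -0.03, 1, -200, 27, 1, 0, 0, -0.042, 1, -260, 35, 2, 0, 0, -0.055, 1, -320, 43, 2, 0, 0, -0.068, 1, -370, 50, 2.6, 0, 0, -0.08, 1, -393, 53, 2.6, 0, 0, -0.082, 1, -397.8, 53.9, 2.6, 0, 0, -0.082, 1, -397.8, 53.9, 2.6, 0, 0, -0.082, 1]

```text
clock: 19.88
eef_pos: [591.7, -76.0, 199.2]
tool_rot: [-3.139, -0.002, 1.885]
force: [-0.2, 1.0, 0.9]
width: 85.3
gripper_force: 0.0
```

>>> play_rows:
  deltas: [0, 0, 0, 0, 0, 0, 1, 0, 0, 0, 0, 0, 0, 1]

```text
clock: 20.12
eef_pos: [592.4, -75.6, 200.4]
tool_rot: [-3.141, -0.001, 1.887]
force: [-0.6, -0.4, 0.6]
width: 85.5
gripper_force: 0.0
```

```bash
python3 - <<'E'
from h import *
ci=camera_info('wrist'); im=get_image('wrist'); save('w_amb',im)
r=rect(im,ci,(8,150,60),(22,255,255),[100,0,412,330],3)[0]; print(r)
go(r[0],r[1],20,(r[4]+90)%90+90)
E
```

```text
[594.2 -79.2  44.8  44.1 -72.7]
t 20.18 tcp [592.5 -75.9 200.5] rot [-3.142 -0.     1.886] F [ 0.3  0.2 -0. ] w 85.1 gf 0.0
GO [-3.7, 0.6, 180.5] [-0.0, -0.0, 0.014]
```

>>> play_rows:
  deltas: [-1, 0.2, 30, 0, 0, 0.005, 0.8, -3, 0.5, 85, 0, 0, 0.01, 0.75, -3.7, 0.6, 135, 0, 0, 0.014, 0.75, -3.7, 0.6, 165, 0, 0, 0.014, 0.75, -3.7, 0.6, 177, 0, 0, 0.014, 0.75, -3.7, 0.6, 180, 0, 0, 0.014, 0.75, -3.7, 0.6, 180, 0, 0, 0.014, 0.75, -3.7, 0.6, 180, 0, 0, 0.014, 0.75]

```text
clock: 21.18
eef_pos: [595.2, -80.6, 21.8]
tool_rot: [3.14, 0.001, 1.871]
force: [0.5, -0.4, -0.7]
width: 64.3
gripper_force: 0.0
```

```bash
python3 -c "
from h import *
go(594.2,-79.2,-1.5,107.3)"
```

```text
t 21.18 tcp [595.2 -80.6  21.8] rot [3.140e+00 1.000e-03 1.871e+00] F [ 0.5 -0.4 -0.7] w 64.3 gf 0.0
GO [1.7, -0.6, 23.3] [0.002, 0.001, -0.002]
```

>>> play_rows:
  deltas: [1.7, -0.6, 10, 0, 0, 0, 0.75, 1.7, -0.6, 19, 0, 0, 0, 0.75, 1.7, -0.6, 22.5, 0, 0, 0, 0.75, 1.7, -0.6, 23.3, 0, 0, 0, 0.75, 1.7, -0.6, 23.3, 0, 0, 0, 0.75, 1.7, -0.6, 23.3, 0, 0, 0, 0.5, 1.7, -0.6, 23.3, 0, 0, 0, 0.35, 1.7, -0.6, 23.3, 0, 0, 0, 0.35, 1.7, -0.6, 23.3, 0, 0, 0, 0.35]

```text
clock: 22.3
eef_pos: [593.6, -79.4, -1.9]
tool_rot: [3.141, 0.001, 1.871]
force: [-1.6, 0.8, 5.6]
width: 45.4
gripper_force: 63.9
```

>>> play_rows:
  deltas: [0, 0, -6, 0, 0, 0, 0.35, 0, 0, -22, 0, 0, 0, 0.35, 0, 0, -50, 0, 0, 0, 0.35, 0, 0, -85, 0, 0, 0, 0.35, 0, 0, -120, 0, 0, 0, 0.35, 0, 0, -150, 0, 0, 0, 0.35, 0, 0, -165, 0, 0, 0, 0.35, 0, 0, -170, 0, 0, 0, 0.35, 0, 0, -170, 0, 0, 0, 0.35]

```text
clock: 23.42
eef_pos: [592.8, -78.8, 166.8]
tool_rot: [-3.141, -0.0, 1.871]
force: [-0.5, 0.1, 0.2]
width: 45.1
gripper_force: 61.3
```

```bash
python3 - <<'E'
from h import *
go(449.8,297,166,103.4)
ci=camera_info('wrist'); im=get_image('wrist'); save('held_amb',im); s=read_state()
print(s['eef_pos'],rect(im,ci,(8,150,60),(22,255,255),[100,0,412,384],s['eef_pos'][2]+7.9)[0])
E
```

```text
t 23.43 tcp [592.8 -78.8 166.8] rot [-3.141 -0.     1.871] F [-0.5  0.1  0.2] w 45.1 gf 61.3
GO [401.3, -25.5, 1.0] [-0.001, -0.0, 0.066]
[592.60674772 -78.77256855 166.32863353] [593.3 -77.8  45.8  45.4  17.2]
```

>>> play_rows:
  deltas: [15, -1, 0, 0, 0, 0.002, 0.35, 50, -3, 0, 0, 0, 0.008, 0.35, 100, -6, 0, 0, 0, 0.016, 0.35, 155, -10, 0, 0, 0, 0.025, 0.35, 210, -13, 0, 0, 0, 0.035, 0.35, 265, -17, 0, 0, 0, 0.045, 0.35, 320, -20, 0, 0, 0, 0.055, 0.35, 365, -23, 0, 0, 0, 0.062, 0.35, 390, -25, 0, 0, 0, 0.066, 0.35, 400, -26, 0, 0, 0, 0.066, 0.35]

```text
clock: 24.72
eef_pos: [448.1, 297.5, 166.4]
tool_rot: [-3.14, -0.0, 1.809]
force: [-0.1, -1.9, -0.7]
width: 44.8
gripper_force: 61.3
```

>>> play_rows:
  deltas: [0, 0, 5, 0, 0, 0, 0.35, 0, 0, 20, 0, 0, 0, 0.35, 0, 0, 45, 0, 0, 0, 0.35, 0, 0, 65, 0, 0, 0, 0.35, 0, 0, 72, 0, 0, 0, 0.35, 0, 0, 72, 0, 0, 0, 0.35, 0, 0, 72, 0, 0, 0, 0.35]

```text
clock: 25.6
eef_pos: [450.8, 295.2, 95.7]
tool_rot: [3.14, -0.0, 1.804]
force: [-0.5, -0.6, -0.1]
width: 45.3
gripper_force: 61.3
```

```bash
python3 -c "
from h import *
go(449.2,296.4,43,103.4)"
```

```text
t 25.6 tcp [450.8 295.2  95.7] rot [ 3.14  -0.     1.804] F [-0.5 -0.6 -0.1] w 45.3 gf 61.3
GO [1.6, -1.3, 52.7] [0.001, -0.0, -0.001]
```

>>> play_rows:
  deltas: [1.6, -1.3, 10, 0, 0, 0, 0.35, 1.6, -1.3, 25, 0, 0, 0, 0.35, 1.6, -1.3, 38, 0, 0, 0, 0.35, 1.6, -1.3, 46, 0, 0, 0, 0.35, 1.6, -1.3, 50, 0, 0, 0, 0.35, 1.6, -1.3, 52, 0, 0, 0, 0.35, 1.6, -1.3, 53, 0, 0, 0, 0.35, 1.6, -1.3, 53, 0, 0, 0, 0.35]

```text
clock: 26.6
eef_pos: [448.7, 296.8, 42.4]
tool_rot: [3.141, -0.0, 1.805]
force: [-0.1, 0.0, 0.9]
width: 44.9
gripper_force: 61.3
```

>>> play_rows:
  deltas: [0, 0, 0, 0, 0, 0, 0.5, 0, 0, 0, 0, 0, 0, 0.65, 0, 0, 0, 0, 0, 0, 0.75, 0, 0, 0, 0, 0, 0, 0.75, 0, 0, -15, 0, 0, 0, 0.75, 0, 0, -60, 0, 0, 0, 0.85, 0, 0, -110, 0, 0, 0, 1, 0, 0, -150, 0, 0, 0, 1, 0, 0, -160, 0, 0, 0, 1, 0, 0, -160, 0, 0, 0, 1]

```text
clock: 27.85
eef_pos: [448.4, 296.9, 202.7]
tool_rot: [3.141, -0.001, 1.805]
force: [0.3, 0.4, -0.2]
width: 85.7
gripper_force: 0.0
```

```bash
python3 - <<'E'
from h import *
ci=camera_info('wrist'); im=get_image('wrist'); save('amb2',im)
print(rect(im,ci,(8,150,60),(22,255,255),[100,0,412,330],50)[0])
go(450,62,200,100)
E
```

```text
[448.9 297.3  44.3  43.7  13.4]
t 27.9 tcp [447.8 296.7 201.8] rot [-3.14  -0.     1.805] F [-0.4  0.5 -0.7] w 85.8 gf 0.0
GO [-228.8, -52.3, 1.8] [-0.001, -0.0, 0.06]
```

Amber lies central (within about 1 mm). Next, the plain plate.

>>> play_rows:
  deltas: [-20, -5, 0, 0, 0, 0.005, 1, -70, -16, 0, 0, 0, 0.02, 1, -130, -30, 1, 0, 0, 0.035, 1, -185, -42, 1, 0, 0, 0.05, 1, -217, -50, 1.8, 0, 0, 0.06, 1, -228, -52.3, 1.8, 0, 0, 0.06, 1, -228.8, -52.3, 1.8, 0, 0, 0.06, 1, -228.8, -52.3, 1.8, 0, 0, 0.06, 1, -228.8, -52.3, 1.8, 0, 0, 0.06, 1]

```text
clock: 29.02
eef_pos: [450.6, 63.3, 200.2]
tool_rot: [-3.141, -0.0, 1.747]
force: [0.4, 0.4, -0.2]
width: 85.5
gripper_force: 0.0
```

```bash
python3 - <<'E'
from h import *
ci=camera_info('wrist'); im=get_image('wrist'); np.save('ci_pl.npy',ci,allow_pickle=True); save('pl',im)
go(450,62,20,100)
cv2.imwrite('pics/plc.png',cv2.resize(im[70:260,160:350],None,fx=3,fy=3,interpolation=cv2.INTER_CUBIC)[:,:,::-1])
E
```

```text
t 29.07 tcp [450.6  63.1 200.2] rot [-3.141 -0.     1.747] F [ 0.8  0.2 -0.2] w 85.6 gf 0.0
GO [-1.0, -0.7, 180.2] [-0.0, -0.0, 0.002]
```

View pics/plc.png

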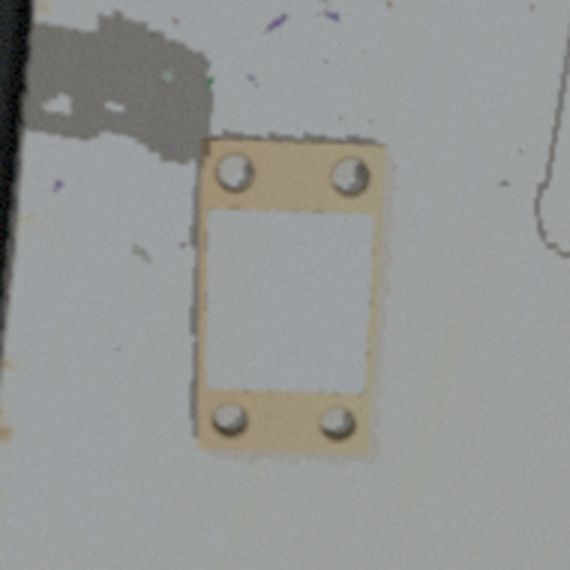

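Plain plate: holes at crop (236,171),(350,176),(230,418),(338,422); corners (206,140),(387,146),(371,450),(198,447).

```bash
python3 - <<'E'
from h import *
ci=np.load('ci_pl.npy',allow_pickle=True).item()
for Q in ([(236,171),(350,176),(230,418),(338,422)],[(206,140),(387,146),(198,447),(371,450)]):
    W=cast(ci,np.array(Q)/3+(160,70),8)[:,:2]; print(W.mean(0).round(1),np.linalg.norm(W[0]-W[2]).round(1),np.linalg.norm(W[1]-W[3]).round(1),np.linalg.norm(W[0]-W[1]).round(1),np.degrees(np.arctan2(*(W[0]+W[1]-W[2]-W[3])[::-1])).round(1))
go(449,63,20,97)
E
```

```text
[452.1  61.2] 87.7 87.6 38.5 98.1
[452.9  60.9] 109.1 108.2 60.6 97.9
t 29.07 tcp [450.6  63.1 200.2] rot [-3.141 -0.     1.747] F [ 0.8  0.2 -0.2] w 85.6 gf 0.0
GO [0.2, -1.6, 180.2] [-0.0, -0.0, 0.054]
```

>>> play_rows:
  deltas: [-1, 0.5, 30, 0, 0, 0.01, 1, -2, 1, 85, 0, 0, 0.03, 1, -2.3, 1.3, 135, 0, 0, 0.037, 1, -2.3, 1.3, 165, 0, 0, 0.037, 1, -2.3, 1.3, 177, 0, 0, 0.037, 1, -2.3, 1.3, 180, 0, 0, 0.037, 1, -2.3, 1.3, 180, 0, 0, 0.037, 1]

```text
clock: 29.95
eef_pos: [452.6, 60.2, 20.6]
tool_rot: [3.141, 0.0, 1.708]
force: [-0.0, 0.1, 0.8]
width: 85.4
gripper_force: 0.0
```

```bash
python3 -c "
from h import *
go(452.3,61.1,-2.5,98)"
```

```text
t 29.95 tcp [452.6  60.2  20.6] rot [3.141 0.    1.708] F [-0.   0.1  0.8] w 85.4 gf 0.0
GO [1.0, -0.2, 23.1] [0.0, 0.0, -0.002]
```

>>> play_rows:
  deltas: [1, -0.2, 10, 0, 0, -0.002, 1, 1, -0.2, 19, 0, 0, -0.002, 1, 1, -0.2, 22.5, 0, 0, -0.002, 1, 1, -0.2, 23.1, 0, 0, -0.002, 1, 1, -0.2, 23.1, 0, 0, -0.002, 0.7, 1, -0.2, 23.1, 0, 0, -0.002, 0.5, 1, -0.2, 23.1, 0, 0, -0.002, 0.5, 1, -0.2, 23.1, 0, 0, -0.002, 0.5]

```text
clock: 30.95
eef_pos: [452.0, 60.8, -1.9]
tool_rot: [3.141, -0.0, 1.71]
force: [-1.1, 0.5, 7.8]
width: 60.0
gripper_force: 62.7
```

>>> play_rows:
  deltas: [0, 0, -6, 0, 0, 0, 0.5, 0, 0, -22, 0, 0, 0, 0.5, 0, 0, -50, 0, 0, 0, 0.5, 0, 0, -85, 0, 0, 0, 0.5, 0, 0, -120, 0, 0, 0, 0.5, 0, 0, -150, 0, 0, 0, 0.5, 0, 0, -165, 0, 0, 0, 0.5, 0, 0, -170, 0, 0, 0, 0.5, 0, 0, -170, 0, 0, 0, 0.5]

```text
clock: 32.08
eef_pos: [451.7, 61.1, 166.9]
tool_rot: [-3.141, -0.0, 1.71]
force: [-1.1, -0.5, -1.9]
width: 59.5
gripper_force: 65.0
```

```bash
python3 - <<'E'
from h import *
go(449.7,297.4,166,103.4)
ci=camera_info('wrist'); im=get_image('wrist'); np.save('ci_hp.npy',ci,allow_pickle=True); save('held_pl',im)
cv2.imwrite('pics/held_pl2.png',cv2.resize(im[120:384,130:380],None,fx=2.27,fy=2.27,interpolation=cv2.INTER_CUBIC)[:,:,::-1])
E
```

```text
t 32.08 tcp [451.7  61.1 166.9] rot [-3.141 -0.     1.71 ] F [-1.1 -0.5 -1.9] w 59.5 gf 65.0
GO [234.3, 30.8, 0.9] [-0.001, -0.0, -0.095]
```

View pics/held_pl2.png

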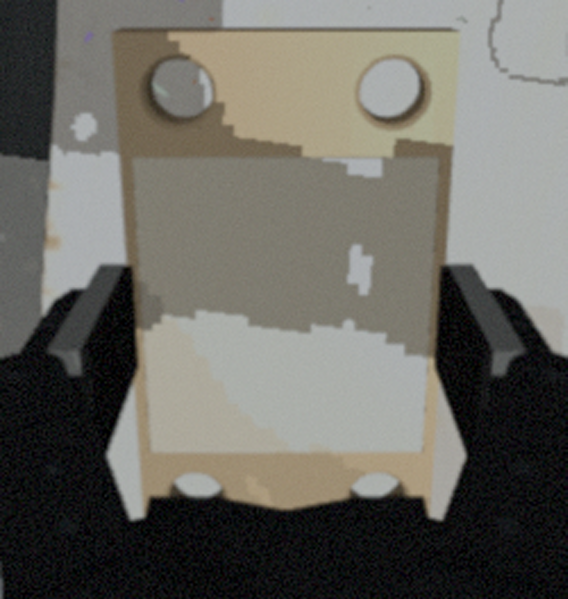

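Held plate square; front corners at crop (112,30),(460,30), holes (181,87),(394,88).

```bash
python3 - <<'E'
from h import *
from scipy.spatial.transform import Rotation as R
ci=np.load('ci_hp.npy',allow_pickle=True).item(); s=read_state(); A=R.from_euler('xyz',s['tool_rot'])
for Q in ([(112,30),(460,30)],[(181,87),(394,88)]):
    print(A.inv().apply(cast(ci,np.array(Q)/2.27+(130,120),s['eef_pos'][2]+10.2)-s['eef_pos']).round(1).tolist())
E
```

```text
[[55.4, -29.9, -10.2], [55.4, 32.0, -10.2]]
[[45.2, -18.0, -10.2], [45.0, 20.6, -10.2]]
```

>>> play_rows:
  deltas: [15, 2, 0, 0, 0, -0.005, 0.5, 45, 6, 0, 0, 0, -0.018, 0.5, 85, 11, 0, 0, 0, -0.035, 0.5, 125, 16, 0, 0, 0, -0.05, 0.5, 165, 22, 0, 0, 0, -0.067, 0.5, 200, 26, 0, 0, 0, -0.08, 0.5, 223, 29, 0, 0, 0, -0.09, 0.5, 233, 30, 0, 0, 0, -0.095, 0.5, 233, 30, 0, 0, 0, -0.095, 0.5, 233, 30, 0, 0, 0, -0.095, 0.5]

```text
clock: 33.38
eef_pos: [449.7, 294.2, 167.4]
tool_rot: [-3.141, 0.001, 1.802]
force: [-0.5, -1.0, -0.7]
width: 59.6
gripper_force: 64.9
```

```bash
python3 -c "
from h import *
go(448.8,296.3,85,103.4)"
```

```text
t 33.38 tcp [449.7 294.2 167.4] rot [-3.141e+00  1.000e-03  1.802e+00] F [-0.5 -1.  -0.7] w 59.6 gf 64.9
GO [2.3, -0.4, 82.4] [-0.0, 0.001, -0.002]
```

>>> play_rows:
  deltas: [1, 0, 6, 0, 0, 0, 0.5, 2.3, -0.4, 24, 0, 0, 0, 0.5, 2.3, -0.4, 48, 0, 0, 0, 0.5, 2.3, -0.4, 70, 0, 0, 0, 0.5, 2.3, -0.4, 79, 0, 0, 0, 0.5, 2.3, -0.4, 82.4, 0, 0, -0.002, 0.5, 2.3, -0.4, 82.4, 0, 0, -0.002, 0.5, 2.3, -0.4, 82.4, 0, 0, -0.002, 0.5]

```text
clock: 34.38
eef_pos: [449.0, 298.2, 85.5]
tool_rot: [3.14, -0.0, 1.807]
force: [0.3, 0.5, -0.5]
width: 59.5
gripper_force: 64.9
```

```bash
python3 -c "
from h import *
go(448.8,296.3,78,103.4)"
```

```text
t 34.38 tcp [449.  298.2  85.5] rot [ 3.14  -0.     1.807] F [ 0.3  0.5 -0.5] w 59.5 gf 64.9
GO [-1.8, -0.6, 7.5] [0.001, -0.0, 0.002]
```

>>> play_rows:
  deltas: [-1.8, -0.6, 3, 0, 0, 0.002, 0.5, -1.8, -0.6, 6, 0, 0, 0.002, 0.5, -1.8, -0.6, 7.5, 0, 0, 0.002, 0.5, -1.8, -0.6, 7.5, 0, 0, 0.002, 0.5, -1.8, -0.6, 7.5, 0, 0, 0.002, 0.5]

```text
clock: 35.0
eef_pos: [448.4, 296.1, 77.4]
tool_rot: [3.142, 0.0, 1.805]
force: [0.2, -0.1, -1.1]
width: 59.6
gripper_force: 64.9
```

```bash
python3 -c "
from h import *
go(448.8,296.4,66,103.4)"
```

```text
t 35.0 tcp [448.4 296.1  77.4] rot [3.142 0.    1.805] F [ 0.2 -0.1 -1.1] w 59.6 gf 64.9
GO [0.2, 0.4, 11.4] [0.0, 0.0, 0.0]
```

>>> play_rows:
  deltas: [0.2, 0.4, 3, 0, 0, 0, 0.5, 0.2, 0.4, 6, 0, 0, 0, 0.5, 0.2, 0.4, 8.5, 0, 0, 0, 0.5, 0.2, 0.4, 10, 0, 0, 0, 0.5, 0.2, 0.4, 11, 0, 0, 0, 0.5, 0.2, 0.4, 11, 0, 0, 0, 0.5]

```text
clock: 35.75
eef_pos: [448.7, 296.3, 66.4]
tool_rot: [-3.142, 0.0, 1.805]
force: [0.9, 0.6, -1.5]
width: 59.6
gripper_force: 64.9
```

>>> play_rows:
  deltas: [0, 0, 0.8, 0, 0, 0, 0.5, 0, 0, 0.8, 0, 0, 0, 0.5]

```text
clock: 36.0
eef_pos: [448.8, 296.4, 66.2]
tool_rot: [3.141, -0.001, 1.805]
force: [-1.5, -1.2, 5.1]
width: 59.5
gripper_force: 65.6
```

Contact at home height. Letting go and rising.

>>> play_rows:
  deltas: [0, 0, 0, 0, 0, 0, 0.7, 0, 0, 0, 0, 0, 0, 0.85, 0, 0, 0, 0, 0, 0, 1, 0, 0, 0, 0, 0, 0, 1, 0, 0, -15, 0, 0, 0, 1, 0, 0, -55, 0, 0, 0, 1, 0, 0, -100, 0, 0, 0, 1, 0, 0, -130, 0, 0, 0, 1, 0, 0, -140, 0, 0, 0, 1, 0, 0, -140, 0, 0, 0, 1]

```text
clock: 37.25
eef_pos: [448.7, 296.5, 206.0]
tool_rot: [3.141, -0.001, 1.805]
force: [0.3, 0.4, -0.3]
width: 85.4
gripper_force: 0.0
```

```bash
python3 - <<'E'
from h import *
ci=camera_info('wrist'); im=get_image('wrist'); np.save('ci_p2.npy',ci,allow_pickle=True); save('p2',im)
go(594,-221,200,15.7)
cv2.imwrite('pics/p2c.png',cv2.resize(im[50:270,170:350],None,fx=2.7,fy=2.7,interpolation=cv2.INTER_CUBIC)[:,:,::-1])
E
```

```text
t 37.3 tcp [448.1 296.3 205.1] rot [-3.141  0.     1.805] F [-0.2  0.4 -1. ] w 85.6 gf 0.0
GO [-537.1, 21.8, 5.1] [-0.001, 0.001, 1.531]
```

View pics/p2c.png

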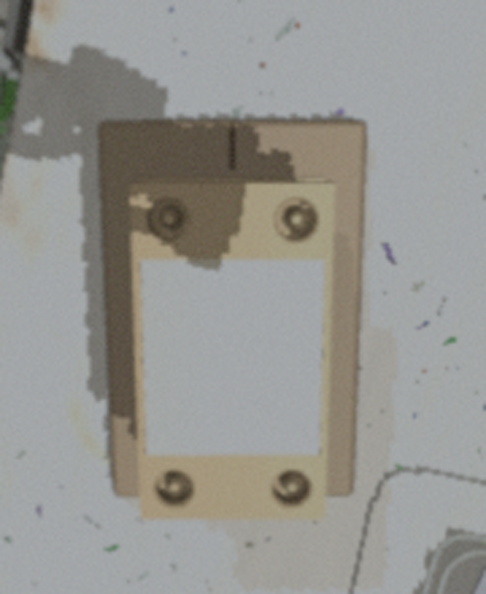

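Plate sits with pins in all four holes (crop (170,217),(298,219),(174,487),(291,487)); corners (130,183),(336,183),(140,518),(327,518). Checking the centre at z = 76, then on to blue.

```bash
python3 - <<'E'
from h import *
ci=np.load('ci_p2.npy',allow_pickle=True).item()
for Q in ([(170,217),(298,219),(174,487),(291,487)],[(130,183),(336,183),(140,518),(327,518)]):
    W=cast(ci,np.array(Q)/2.7+(170,50),76)[:,:2]; print(W.mean(0).round(1),np.linalg.norm(W[0]-W[2]).round(1),np.linalg.norm(W[1]-W[3]).round(1),np.linalg.norm(W[0]-W[1]).round(1),np.degrees(np.arctan2(*(W[0]+W[1]-W[2]-W[3])[::-1])).round(1))
E
```

```text
[450.  296.8] 88.6 88.0 39.1 103.1
[450.1 296.5] 109.9 110.0 62.3 103.5
```

>>> play_rows:
  deltas: [-25, 1, 0, 0, 0, 0.06, 1, -80, 3, 0, 0, 0, 0.22, 1, -140, 6, 1, 0, 0, 0.4, 1, -200, 8, 2, 0, 0, 0.57, 1, -260, 11, 2, 0, 0, 0.75, 1, -320, 13, 3, 0, 0, 0.92, 1, -380, 15, 4, 0, 0, 1.09, 1, -440, 18, 4, 0, 0, 1.26, 1, -490, 20, 5, 0, 0, 1.4, 1, -525, 21, 5, 0, 0, 1.5, 1]

```text
clock: 38.55
eef_pos: [589.2, -214.1, 199.5]
tool_rot: [3.141, 0.003, 0.295]
force: [-0.3, 0.8, -0.2]
width: 85.2
gripper_force: 0.0
```

```bash
python3 -c "
from h import *
go(594,-221,200,15.7)"
```

```text
t 38.55 tcp [ 589.2 -214.1  199.5] rot [3.141e+00 3.000e-03 2.950e-01] F [-0.3  0.8 -0.2] w 85.2 gf 0.0
GO [2.6, 8.0, -0.5] [0.001, 0.003, 0.021]
```

>>> play_rows:
  deltas: [2, 6, 0, 0, 0, 0.02, 1, 2, 6, 0, 0, 0, 0.02, 1, 2, 6, 0, 0, 0, 0.02, 1]

```text
clock: 38.92
eef_pos: [594.3, -213.1, 200.2]
tool_rot: [-3.14, 0.0, 0.286]
force: [0.7, 0.0, -0.2]
width: 85.4
gripper_force: 0.0
```

```bash
python3 - <<'E'
from h import *
ci=camera_info('wrist'); im=get_image('wrist'); save('w_blue',im)
r=rect(im,ci,(105,120,40),(125,255,255),[60,0,452,330],5)[0]; print(r)
go(r[0],r[1],20,r[4])
E
```

```text
[ 596.4 -223.9   89.2   50.6   16.3]
t 38.98 tcp [ 594.5 -213.   200.4] rot [-3.14   0.     0.287] F [-0.4 -0.  -0.4] w 85.2 gf 0.0
GO [-1.2, 11.2, 180.4] [-0.001, 0.0, 0.002]
```

View pics/w_blue.png

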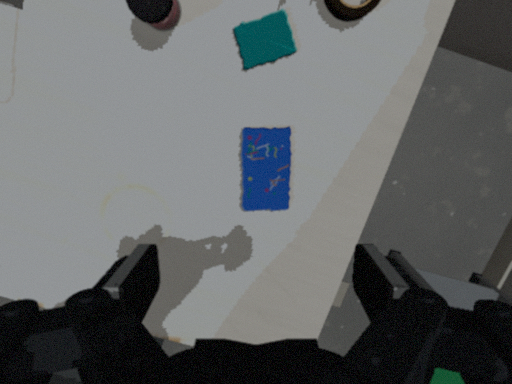

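Blue tile at (266,169), 89 x 51 mm, teal well clear at (265,40). Descending.

>>> play_rows:
  deltas: [-1, 5, 30, 0, 0, 0.002, 0.88, -1.2, 10, 85, 0, 0, 0.002, 0.84, -1.2, 11.2, 135, 0, 0, 0.002, 0.84, -1.2, 11.2, 165, 0, 0, 0.002, 0.84, -1.2, 11.2, 177, 0, 0, 0.002, 0.84, -1.2, 11.2, 180, 0, 0, 0.002, 0.84, -1.2, 11.2, 180, 0, 0, 0.002, 0.84]

```text
clock: 39.85
eef_pos: [597.3, -225.9, 22.0]
tool_rot: [3.14, -0.002, 0.283]
force: [0.1, -0.3, 0.7]
width: 71.6
gripper_force: 0.0
```

```bash
python3 -c "
from h import *
go(596.4,-223.9,-2,16.3)"
```

```text
t 39.85 tcp [ 597.3 -225.9   22. ] rot [ 3.14e+00 -2.00e-03  2.83e-01] F [ 0.1 -0.3  0.7] w 71.6 gf 0.0
GO [-0.4, -2.2, 24.0] [0.001, -0.002, -0.001]
```

>>> play_rows:
  deltas: [-0.4, -2.2, 10, 0, 0, 0, 0.84, -0.4, -2.2, 19, 0, 0, 0, 0.84, -0.4, -2.2, 23, 0, 0, 0, 0.84, -0.4, -2.2, 24, 0, 0, 0, 0.84, -0.4, -2.2, 24, 0, 0, 0, 0.84, -0.4, -2.2, 24, 0, 0, 0, 0.6, -0.4, -2.2, 24, 0, 0, 0, 0.4, -0.4, -2.2, 24, 0, 0, 0, 0.4, -0.4, -2.2, 24, 0, 0, 0, 0.4]

```text
clock: 40.98
eef_pos: [595.9, -224.2, -2.6]
tool_rot: [3.141, -0.001, 0.283]
force: [-0.1, -0.1, 5.8]
width: 49.8
gripper_force: 62.6
```

>>> play_rows:
  deltas: [0, 0, -6, 0, 0, 0, 0.4, 0, 0, -22, 0, 0, 0, 0.4, 0, 0, -50, 0, 0, 0, 0.4, 0, 0, -85, 0, 0, 0, 0.4, 0, 0, -120, 0, 0, 0, 0.4, 0, 0, -155, 0, 0, 0, 0.4, 0, 0, -180, 0, 0, 0, 0.4, 0, 0, -190, 0, 0, 0, 0.4, 0, 0, -190, 0, 0, 0, 0.4]

```text
clock: 42.1
eef_pos: [595.7, -223.7, 187.1]
tool_rot: [3.141, -0.001, 0.283]
force: [-0.6, -0.8, 0.1]
width: 49.9
gripper_force: 62.2
```

```bash
python3 - <<'E'
from h import *
go(450,296.7,186,103.4)
ci=camera_info('wrist'); im=get_image('wrist'); save('held_bl',im); s=read_state()
print(s['eef_pos'],rect(im,ci,(105,120,40),(125,255,255),[60,0,452,384],s['eef_pos'][2]+8)[0])
E
```

```text
t 42.1 tcp [ 595.7 -223.7  187.1] rot [ 3.141e+00 -1.000e-03  2.830e-01] F [-0.6 -0.8  0.1] w 49.9 gf 62.2
GO [5.3, -540.3, 1.0] [0.001, -0.0, -1.522]
[ 595.31277039 -223.21770457  186.16147869] [ 595.5 -223.5   92.5   52.7   15.8]
```

>>> play_rows:
  deltas: [0, -12, 0, 0, 0, -0.034, 0.4, 0, -40, 0, 0, 0, -0.11, 0.4, 1, -85, 0, 0, 0, -0.24, 0.4, 1, -135, 0, 0, 0, -0.38, 0.4, 2, -185, 0, 0, 0, -0.52, 0.4, 2, -235, 0, 0, 0, -0.66, 0.4, 3, -285, 0, 0, 0, -0.8, 0.4, 3, -335, 0, 0, 0, -0.94, 0.4, 4, -385, 0, 0, 0, -1.08, 0.4, 4, -425, 0, 0, 0, -1.2, 0.4]

```text
clock: 43.4
eef_pos: [478.7, 188.3, 185.7]
tool_rot: [-3.139, 0.0, 1.491]
force: [0.8, -0.5, -1.1]
width: 50.1
gripper_force: 62.2
```

```bash
python3 -c "
from h import *
go(450,296.7,186,103.4)"
```

```text
t 43.4 tcp [478.7 188.3 185.7] rot [-3.139  0.     1.491] F [ 0.8 -0.5 -1.1] w 50.1 gf 62.2
GO [105.7, -37.3, -0.2] [-0.002, -0.0, -0.314]
```

>>> play_rows:
  deltas: [35, -12, 0, 0, 0, -0.1, 0.4, 65, -23, 0, 0, 0, -0.19, 0.4, 88, -31, 0, 0, 0, -0.26, 0.4, 100, -36, 0, 0, 0, -0.3, 0.4, 104, -37.3, 0, 0, 0, -0.314, 0.4, 104, -37.3, 0, 0, 0, -0.314, 0.4, 104, -37.3, 20, 0, 0, -0.314, 0.4, 104, -37.3, 50, 0, 0, -0.314, 0.4, 104, -37.3, 65, 0, 0, -0.314, 0.4, 104, -37.3, 70, 0, 0, -0.314, 0.4]

```text
clock: 44.65
eef_pos: [452.9, 291.5, 116.1]
tool_rot: [-3.141, 0.001, 1.795]
force: [-0.3, 0.2, -0.9]
width: 49.9
gripper_force: 62.2
```

>>> play_rows:
  deltas: [0, 0, 0, 0, 0, 0, 0.4, 0, 0, 0, 0, 0, 0, 0.4]

```text
clock: 44.9
eef_pos: [453.4, 292.6, 117.4]
tool_rot: [3.14, -0.0, 1.797]
force: [0.4, -0.1, 0.1]
width: 49.6
gripper_force: 62.2
```

```bash
python3 -c "
from h import *
go(450,296.7,74,103.4)"
```

```text
t 44.9 tcp [453.4 292.6 117.4] rot [ 3.14  -0.     1.797] F [ 0.4 -0.1  0.1] w 49.6 gf 62.2
GO [4.8, -2.5, 43.4] [0.001, -0.0, -0.008]
```

>>> play_rows:
  deltas: [4.8, -2.5, 6, 0, 0, -0.008, 0.4, 4.8, -2.5, 18, 0, 0, -0.008, 0.4, 4.8, -2.5, 29, 0, 0, -0.008, 0.4, 4.8, -2.5, 37, 0, 0, -0.008, 0.4, 4.8, -2.5, 41, 0, 0, -0.008, 0.4, 4.8, -2.5, 43, 0, 0, -0.008, 0.4, 4.8, -2.5, 43.5, 0, 0, -0.008, 0.4, 4.8, -2.5, 43.5, 0, 0, -0.008, 0.4]

```text
clock: 45.9
eef_pos: [449.4, 296.4, 73.4]
tool_rot: [3.141, 0.0, 1.805]
force: [-0.8, -0.6, 2.3]
width: 50.0
gripper_force: 62.5
```

Light contact at the right height. Letting go and rising.

>>> play_rows:
  deltas: [0, 0, 0, 0, 0, 0, 0.55, 0, 0, 0, 0, 0, 0, 0.7, 0, 0, 0, 0, 0, 0, 0.8, 0, 0, 0, 0, 0, 0, 0.8, 0, 0, -15, 0, 0, 0, 0.8, 0, 0, -55, 0, 0, 0, 0.9, 0, 0, -100, 0, 0, 0, 1, 0, 0, -130, 0, 0, 0, 1, 0, 0, -140, 0, 0, 0, 1, 0, 0, -140, 0, 0, 0, 1]

```text
clock: 47.15
eef_pos: [449.2, 296.7, 213.5]
tool_rot: [3.141, -0.001, 1.805]
force: [0.9, 0.1, -0.9]
width: 85.5
gripper_force: 0.0
```

```bash
python3 - <<'E'
from h import *
ci=camera_info('wrist'); im=get_image('wrist'); save('final',im)
go(450,296.7,200,103.4)
print(rect(im,ci,(105,120,40),(125,255,255),[60,0,452,330],82)[0])
E
```

```text
t 47.2 tcp [448.7 296.6 212.7] rot [-3.141  0.     1.805] F [-0.8  0.1 -0.9] w 85.5 gf 0.0
GO [-0.2, 1.3, 12.7] [-0.001, 0.0, 0.0]
[449.9 295.5  89.8  51.2 -76.2]
```

View pics/final.png

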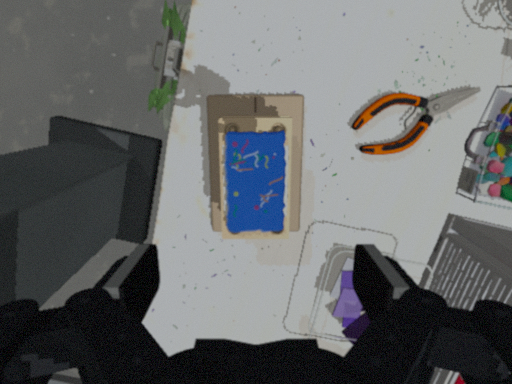

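The blue tile (255,182) lies flat and lengthwise on the plate, about 1 mm off centre, and the pliers are where they were.

```bash
python3 -c "
from h import *
print(finish_job())"
```

```text
the job is handed in; nothing more can be done
None
```

The kiln stack is loaded in order (red, setter, amber, plate, blue) and handed in at about 47 s: each tile measured within about 1.5 mm of centre, the setter and plate are down on their pins, and the arm is clear; the judge returned no verdict.

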